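Stand the toppled picture stands back on their feet

TASK

Both small picture stands on the breakfast table, the green-footed and the blue-footed one, have been knocked onto their backs. Push each with a fingertip so that it tips back up and stands upright on its metal foot, about where it lay; do not lift either stand off the table. Leave the glass, the heart-shaped dish of capsules and the jar where they are.

Things in the scene. Friction and masses are not known exactly. Their poses are not given: they have to be found in the camera images.
- stand_green: picture stand, an L: green steel foot plate (90 wide, 70 deep, 8 mm thick, 0.4 kg) square to a light white panel (90 wide, 100 high, 5 mm thick) with green leaves on tan on the side over the foot. Starts lying on the panel, picture up, foot pointing up. Origin: middle of the heel edge, on the table. x: along the panel to its top; y: along the heel; z: along the foot (up at start)
- stand_blue: picture stand, an L: blue steel foot plate (80 wide, 64 deep, 8 mm thick, 0.32 kg) square to a light white panel (80 wide, 90 high, 5 mm thick) with a sun over blue sea on the side over the foot. Starts lying on the panel, picture up, foot pointing up. Origin: middle of the heel edge, on the table. x: along the panel to its top; y: along the heel; z: along the foot (up at start)
- green_edge (a point): middle of the green foot plate's front edge, 70 mm from the heel; straight above the heel at the start, low and level when standing. Pushing the foot near this edge from the panel side, toward the stand's own -x, tips it about the heel; past about 17 degrees it falls onto its foot by itself. In the stand's axes the foot fills x 0 to 8, z 0 to 70, the panel z 0 to 5 mm
- blue_edge (a point): middle of the blue foot plate's front edge, 64 mm from the heel; straight above the heel at the start, low and level when standing. Pushing the foot near this edge from the panel side, toward the stand's own -x, tips it about the heel; past about 17 degrees it falls onto its foot by itself. In the stand's axes the foot fills x 0 to 8, z 0 to 64, the panel z 0 to 5 mm
- glass: empty clear drinking glass, 72 mm across the rim, 105 mm high, standing; bystander. Origin: centre of its underside
- dish: white heart-shaped ceramic dish of brown capsules, about 80 mm across, 35 mm high; bystander. Origin: centre of its underside
- jar: amber jar with a white cap, 64 mm across, 95 mm high, standing; bystander. Origin: centre of its underside
Not all that is in view belongs to the job. Leave any red look-alike of the stand_blue alone.

How it is judged:
By the outcome, as a careful person would: the job done as asked, in the order asked, and still so for the second after the job is handed in, with the robot touching nothing.
It also fails if it takes over 48 s, if anything falls off the work surface, if the arm or the gripper's body presses on something with over 40 N, if the wrist force passes 120 N, or if a joint passes its speed limit or range.

ROBOT

A 6-joint arm with a two-finger parallel gripper is mounted at the origin on the work surface. World frame = base frame: x ahead of the robot, y to its left, z up, the work surface at z = 0. Lengths are in m, angles in degrees, forces in N, time in s.
With the tool pointing down it reaches from about 0.25 to 0.725 m from the base axis. Payload 9.7 kg.
Tool frame: the origin (TCP) lies between the finger pads; the fingertips stand bot.tcp_to_tips ahead of it and the grasp point (between the pads) lies 2 mm behind it (bot.tcp_to_tips is the distance from the TCP to the fingertips, in m); z points along the fingers, y is the line along which they close (so a half turn about z gives the same grasp; the last joint's range is limited). The gripper opens to 85 mm and grips with 20 to 120 N. Pads are 22 mm wide; open, the fingers measure 114 mm over their backs; the gripper's body (76 mm by 85 mm) begins 54 mm behind the grasp point. The pads swing forward as they close: fully open they stand 13 mm farther back than shut.
Start: joints at [-65.203, 4.979, 10.078, 95.1, 0, 90], TCP at [0.231, -0.499, 0.248] pointing down, gripper open.
Joint ranges: [-179.16, 179.16], [-48.56, 103.87], [-65.8, 70.77], [-126.05, 130.52], [-82.76, 87.17], [-180, 180]. Speed limits (degrees/s): [127.2, 127.2, 147.25, 180, 180, 180].

INTERFACE

Orientations are given as [roll, pitch, yaw] about the fixed x, y, z axes, in that order (R = Rz(yaw) Ry(pitch) Rx(roll)).
In Python, from workcell import sensors, camera, camera_params, bot gives the robot as it stands.
- The arm moves only by the tool apply_moves, never from a script. Its argument "motion" is a list of rows, each an object with "jaw": the opening, from -1 (shut) to 1 (fully open); "xyz": the shift along the tool's x, y, z in mm, a list of three; "twist": the turn about the tool's z in rad. A call has 1 to 5 rows; each row is the pose to reach, as a shift and turn from the pose commanded when the call began, along the tool's axes at that moment; what a row does not reach only later rows make up. A row lasts 1/8 s, in which the tool goes at most 62.5 mm and 10.7 degrees, less where a joint would pass 70% of its speed; a pose out of reach is approached as far as the arm can. A call with a gripper value outside its range is refused whole. The fingers move at their own pace and stop on an object; "grip_force" is the grip in N (left out, the last holds). Time passes only in rows, so rows that repeat a pose let the fingers close. It gives the time, the measured TCP pose, the force, the opening and the grip force at its end, in the units of the state.
- sensors.get_obs(): the state, without advancing time (a new reading comes with each control period).
- camera(name): name is "side" or "top"; returns (picture, depth): 420x560x3 uint8, red, green, blue; 420x560 float32, m along the optical axis (not along the pixel's ray), 0 where there is no reading.
- camera_params(name): a dict with "mtx" (3x3 intrinsics, pixels), "k1" (the pictures are not rectified: a ray, as slopes to the right and down, at radius r is drawn at 1 + k1 r^2 times it, then the intrinsics apply), "rvec" (rotation vector, rad) and "tvec" (3), from world to camera coordinates, as OpenCV has them. Camera axes: x right, y down, z forward; pixel columns grow to the right and rows downward; lengths in m; the calibration is good to about 2 mm. A picture is of the moment at which its call begins. camera_params takes no time and is no camera call.
- bot.job_done(): hands the job in; it is judged then, once.
The state is a dict: "time": time; "q": joint angles; "qd": joint speeds; "joint_efforts": joint torques, N m; "ee_pos": TCP position; "tcp_rot": TCP orientation; "wrist_force": force on the tool from outside, world axes, zero at the start; "torque": the same for the moment, N m; "opening": finger opening in m; "grasp_force": force on a finger pad.
Only numpy, scipy, OpenCV 4.12 (cv2) and the standard library are available. Lean on these libraries where they do the work, as an engineer would, in place of code of your own. Each camera call takes 0.05 s, during which the arm holds its last target. There are 200 camera calls.

## Working session

There is one attempt and no reset: what is moved stays moved. The work goes in short steps, Python scripts to look and compute and a tool call to move; the robot and the scene stay as the last step left them, time stands still between calls to the robot, and variables do not carry over. Pictures are saved under pics/ and viewed, at most 10 in all, crops included, and the job is handed in when it is done.

Besides the shell and the picture viewer there is one more tool, called after "Call:" as name(argument=value, ...), one argument or row to a line, values as JSON. apply_moves: Moves the arm, as the interface text tells. Its arguments: {"type":"object","properties":{"motion":{"type":"array","items":{"type":"object","properties":{"jaw":{"type":"number"},"xyz":{"type":"array","items":{"type":"number"}},"twist":{"type":"number"}}}},"grip_force":{"type":"number"}},"required":["motion"]}

```bash
mkdir -p pics; cat > h.py <<'E'
import numpy as np, cv2
from workcell import sensors, camera, camera_params, bot
def cloud(name):
    im,d=camera(name); p=camera_params(name); K=np.array(p["mtx"]); k1=p["k1"]
    v,u=np.mgrid[0:420,0:560]
    pts=np.stack([u,v],-1).reshape(-1,1,2).astype(float)
    n=cv2.undistortPoints(pts,K,np.array([k1,0,0,0,0.])).reshape(420,560,2)
    c=np.dstack([n*d[...,None],d])
    R=cv2.Rodrigues(np.array(p["rvec"],float))[0]
    w=(c-np.array(p["tvec"]).ravel())@R
    w[d==0]=np.nan
    return im,d,w
def save(n,im): cv2.imwrite(n,cv2.cvtColor(im,cv2.COLOR_RGB2BGR))
E
python3 - <<'E'
from h import *
for n in("top","side"):
    im,d,w=cloud(n); save(f"pics/{n}0.png",im); np.savez(f"{n}0.npz",im=im,d=d,w=w)
print(bot.tcp_to_tips, sensors.get_obs())
E
```

```text
0.017 {'time': 0.1, 'q': array([-6.52026833e+01,  5.00897160e+00,  1.00422031e+01,  9.50998422e+01,
       -1.42100116e-03,  9.00004415e+01]), 'qd': array([ 0.03186521, -0.18239601,  0.16188515,  0.00467963,  0.015199  ,
        0.04883586]), 'joint_efforts': array([ 9.66539301e-04, -5.21560371e+01,  4.65654159e+01,  1.59825274e-02,
        1.00494974e-04,  1.74140416e-05]), 'ee_pos': array([ 0.23059904, -0.49913928,  0.24767288]), 'tcp_rot': array([-1.79933389e+02,  1.42151350e-03,  2.47968769e+01]), 'wrist_force': array([ 0.51808148,  0.67827111, -0.68099576]), 'torque': array([-0.01094687, -0.00181504, -0.03314516]), 'grasp_force': 0.0, 'opening': 0.08535094843830762}
```

View pics/top0.png

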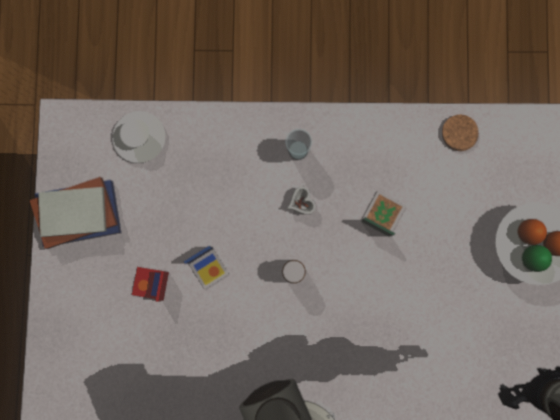

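View pics/side0.png

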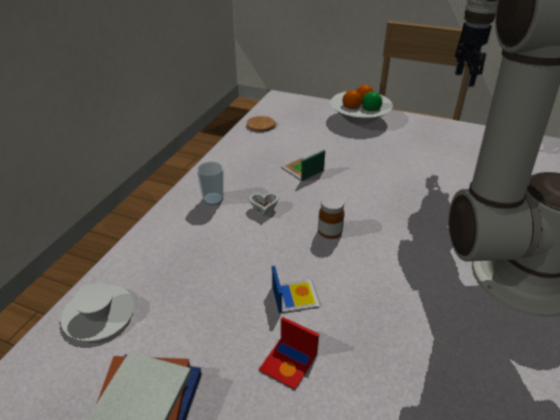

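The top view shows the green stand at about (383,212) with its foot along the lower side, and the blue stand at about (208,268) with its foot on the upper left. The red look-alike is at (150,284), the jar at (293,271), the dish at (302,201) and the glass at (298,145).

```bash
cat > m.py <<'E'
from h import *
boxes={"green":((355,185,412,240),(275,145,332,187)),"blue":((182,240,235,292),(266,262,324,316))}
V={n:np.load(n+"0.npz") for n in("top","side")}
for s in boxes:
    P=[]
    for n,b in zip(("top","side"),boxes[s]):
        w=V[n]["w"][b[1]:b[3],b[0]:b[2]].reshape(-1,3); w=w[np.isfinite(w[:,0])&(w[:,2]<.1)]
        P.append(w)
        lo=w[(w[:,2]>.014)]
        hi=w[w[:,2]>np.percentile(lo[:,2],60)] if len(lo) else lo
        print(s,n,len(w),"table z",np.median(w[:,2]).round(4),"tall n",len(lo),"zmax",lo[:,2].max().round(4))
        xy=lo[:,:2].astype(np.float32); (c,sz,a)=cv2.minAreaRect(xy)
        print("  rect",np.round(cv2.boxPoints((c,sz,a)),4).tolist(),np.round(sz,4))
        c0,v=np.median(xy,0),np.linalg.svd(xy-xy.mean(0),full_matrices=False)[2]
        print("  mean",xy.mean(0).round(4),"dir deg",np.degrees(np.arctan2(v[0,1],v[0,0])).round(1))
        mid=w[(w[:,2]>.003)&(w[:,2]<.010)]
        if len(mid)>5: print("  panel rect",np.round(cv2.boxPoints(cv2.minAreaRect(mid[:,:2].astype(np.float32))),4).tolist(),len(mid),mid[:,:2].mean(0))
for nm,b in {"jar":(275,255,312,290),"dish":(285,182,322,218),"glass":(280,125,318,165),"red":(128,262,172,304)}.items():
    w=V["top"]["w"][b[1]:b[3],b[0]:b[2]].reshape(-1,3); w=w[w[:,2]>.015]
    print(nm,np.nanmin(w,0).round(3),np.nanmax(w,0).round(3))
b=(355,185,412,240)
E
python3 m.py
python3 - <<'E'
import numpy as np,cv2
d=np.load('top0.npz');im=d['im'][...,::-1]
a=cv2.resize(im[185:240,350:420],(490,385),interpolation=cv2.INTER_CUBIC)
b=cv2.resize(im[240:295,175:245],(490,385),interpolation=cv2.INTER_CUBIC)
o=np.hstack([a,b]);o=cv2.resize(o,(800,314));cv2.imwrite('pics/crop.png',o)
E
```

```text
green top 3124 table z 0.0037 tall n 217 zmax 0.0779
  rect [[0.5629000067710876, -0.25049999356269836], [0.6482999920845032, -0.296099990606308], [0.6906999945640564, -0.2168000042438507], [0.6053000092506409, -0.1712000072002411]] [0.0899 0.0968]
  mean [ 0.5912 -0.2138] dir deg 61.4
  panel rect [[0.5561000108718872, -0.1550000011920929], [0.5570999979972839, -0.31299999356269836], [0.7106999754905701, -0.31209999322891235], [0.7096999883651733, -0.15399999916553497]] 1344 [ 0.63698986 -0.23685469]
green side 2382 table z 0.0012 tall n 418 zmax 0.0742
  rect [[0.5601999759674072, -0.24740000069141388], [0.5716000199317932, -0.25369998812675476], [0.6169000267982483, -0.1720000058412552], [0.6054999828338623, -0.1657000035047531]] [0.0934 0.013 ]
  mean [ 0.5885 -0.2068] dir deg 61.4
  panel rect [[0.5105999708175659, -0.17059999704360962], [0.5924999713897705, -0.39309999346733093], [0.7534000277519226, -0.33390000462532043], [0.671500027179718, -0.11140000075101852]] 347 [ 0.64381296 -0.23336403]
blue top 2746 table z 0.0033 tall n 161 zmax 0.0711
  rect [[0.41990000009536743, 0.
[... 402 characters left out ...]
0.25400963]
blue side 3119 table z 0.0013 tall n 258 zmax 0.0675
  rect [[0.48010000586509705, 0.3107999861240387], [0.5250999927520752, 0.24240000545978546], [0.5324000120162964, 0.24719999730587006], [0.48739999532699585, 0.3156000077724457]] [0.0087 0.0818]
  mean [0.5025 0.287 ] dir deg 123.7
  panel rect [[0.40220001339912415, 0.28299999237060547], [0.45419999957084656, 0.14000000059604645], [0.5687999725341797, 0.18170000612735748], [0.5169000029563904, 0.3246999979019165]] 940 [0.46644275 0.2543419 ]
jar [ 0.433 -0.012  0.047] [0.495 0.047 0.105]
dish [ 0.621 -0.039  0.015] [0.697 0.036 0.046]
glass [ 0.772 -0.026  0.015] [0.843 0.043 0.114]
red [0.381 0.363 0.015] [0.458 0.46  0.075]
```

View pics/crop.png

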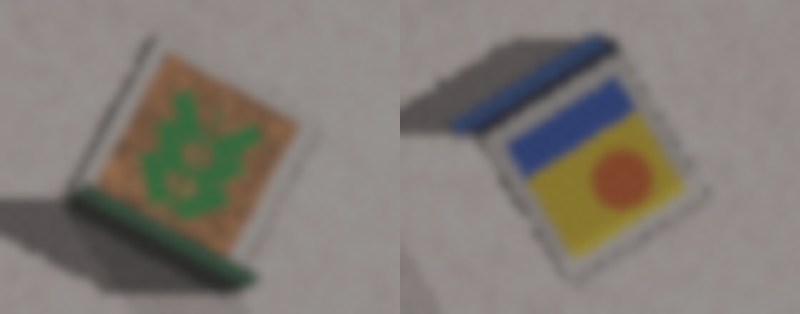

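The enlarged crop shows the heels clearly. Fitted poses are:
- **Green:** heel at about (0.583, -0.207), stand x at about -29.5°.
- **Blue:** heel at about (0.510, 0.281), stand x at about 213.5°.

I'll approach green first, with the gripper shut and tool x along the push line.

Call:
apply_moves(
  motion=[
    {"jaw":-1,"xyz":[60,-10,0],"twist":0.18},
    {"jaw":-1,"xyz":[120,-20,0],"twist":0.36},
    {"jaw":-1,"xyz":[180,-30,0],"twist":0.54},
    {"jaw":-1,"xyz":[240,-40,0],"twist":0.72},
    {"jaw":-1,"xyz":[300,-50,0],"twist":0.9},
  ],
)

```text
time: 0.72
ee_pos: [0.4699, -0.3363, 0.248]
tcp_rot: [180.0, 0.0, -24.9]
wrist_force: [-0.1, -1.5, -0.2]
opening: -0.0
grasp_force: 0.0
```

Call:
apply_moves(
  motion=[
    {"jaw":-1,"xyz":[27,-50,0],"twist":0.047},
    {"jaw":-1,"xyz":[54,-101,0],"twist":0.047},
    {"jaw":-1,"xyz":[80,-151,0],"twist":0.047},
    {"jaw":-1,"xyz":[80,-151,0],"twist":0.047},
    {"jaw":-1,"xyz":[80,-151,0],"twist":0.047},
  ],
)

```text
time: 1.35
ee_pos: [0.5917, -0.2602, 0.2478]
tcp_rot: [-178.8, 0.1, -24.2]
wrist_force: [0.4, -0.2, 0.0]
opening: -0.0001
grasp_force: 0.0
```

Call:
apply_moves(
  motion=[
    {"jaw":-1,"xyz":[0,0,0]},
    {"jaw":-1,"xyz":[0,0,0]},
  ],
)

```text
validation failed for argument at $.mo...
```

```bash
python3 -c "
from h import *
o=sensors.get_obs();print(o['time'],o['q'].round(1),o['qd'].round(1),o['ee_pos'],o['tcp_rot'])"
```

```text
1.35 [-24.3  19.1  26.5  97.5   1.2 179.9] [-1.  -1.3 -0.5  0.  -0.1  0.1] [ 0.59167233 -0.26024972  0.24778847] [-1.78769757e+02  9.52181855e-02 -2.41970256e+01]
```

The last joint hit its limit at 180°. I'll turn the tool the other way by half a turn, to a yaw of 150.5°.

Call:
apply_moves(
  motion=[
    {"jaw":-1,"xyz":[0,0,0],"twist":-0.18},
    {"jaw":-1,"xyz":[0,0,0],"twist":-0.36},
    {"jaw":-1,"xyz":[0,0,0],"twist":-0.54},
    {"jaw":-1,"xyz":[0,0,0],"twist":-0.72},
    {"jaw":-1,"xyz":[0,0,0],"twist":-0.9},
  ],
)

```text
time: 1.98
ee_pos: [0.5909, -0.2611, 0.2489]
tcp_rot: [-179.2, -1.0, 27.6]
wrist_force: [-0.2, -1.0, 0.4]
opening: 0.0002
grasp_force: 0.0
```

Call:
apply_moves(
  motion=[
    {"jaw":-1,"xyz":[0,0,0],"twist":-0.18},
    {"jaw":-1,"xyz":[0,0,0],"twist":-0.36},
    {"jaw":-1,"xyz":[0,0,0],"twist":-0.54},
    {"jaw":-1,"xyz":[0,0,0],"twist":-0.72},
    {"jaw":-1,"xyz":[0,0,0],"twist":-0.9},
  ],
)

```text
time: 2.6
ee_pos: [0.5908, -0.2611, 0.2488]
tcp_rot: [179.7, -1.2, 79.2]
wrist_force: [-0.2, -0.6, 0.2]
opening: 0.0005
grasp_force: 0.0
```

Call:
apply_moves(
  motion=[
    {"jaw":-1,"xyz":[0,0,0],"twist":-0.18},
    {"jaw":-1,"xyz":[0,0,0],"twist":-0.36},
    {"jaw":-1,"xyz":[0,0,0],"twist":-0.54},
    {"jaw":-1,"xyz":[0,0,0],"twist":-0.72},
    {"jaw":-1,"xyz":[0,0,0],"twist":-0.9},
  ],
)

```text
time: 3.22
ee_pos: [0.5909, -0.2611, 0.2488]
tcp_rot: [178.9, -0.5, 130.8]
wrist_force: [0.4, -0.6, 0.2]
opening: -0.0
grasp_force: 0.0
```

Call:
apply_moves(
  motion=[
    {"jaw":-1,"xyz":[0,0,0],"twist":-0.15},
    {"jaw":-1,"xyz":[0,0,0],"twist":-0.3},
    {"jaw":-1,"xyz":[0,0,0],"twist":-0.4},
    {"jaw":-1,"xyz":[0,0,0],"twist":-0.4},
    {"jaw":-1,"xyz":[0,0,0],"twist":-0.4},
  ],
)

```text
time: 3.85
ee_pos: [0.5914, -0.2606, 0.2486]
tcp_rot: [178.8, -0.1, 153.2]
wrist_force: [0.3, -0.1, -0.4]
opening: -0.0003
grasp_force: 0.0
```

Call:
apply_moves(
  motion=[
    {"jaw":-1,"xyz":[-13,42,0],"twist":0.05},
    {"jaw":-1,"xyz":[-13,42,50],"twist":0.05},
    {"jaw":-1,"xyz":[-13,42,100],"twist":0.05},
    {"jaw":-1,"xyz":[-13,42,140],"twist":0.05},
    {"jaw":-1,"xyz":[-13,42,140],"twist":0.05},
  ],
)

```text
time: 4.47
ee_pos: [0.6216, -0.2251, 0.1059]
tcp_rot: [178.8, -0.5, 150.5]
wrist_force: [-0.0, 0.5, 1.0]
opening: -0.0002
grasp_force: 0.0
```

```bash
python3 -c "
from h import *
im,d,w=cloud('side'); save('pics/s1.png',cv2.resize(im[60:260,180:440],(780,600)))
o=sensors.get_obs();print(o['time'],o['q'].round(1),o['ee_pos'],o['tcp_rot'])"
```

```text
4.525 [-20.4  20.   12.4  82.4   1.2   9.1] [ 0.62284128 -0.2255757   0.10892744] [178.77914205  -0.25836299 150.49018805]
```

View pics/s1.png

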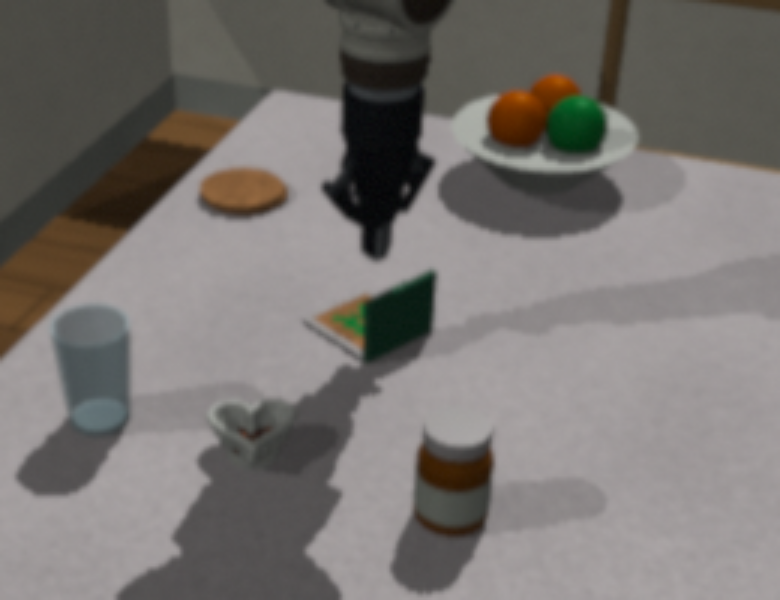

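The side crop shows the shut fingertips hovering over the green panel at about (375,250), behind the foot. I'll lower and push.

Call:
apply_moves(
  motion=[
    {"jaw":-1,"xyz":[0,0,20],"twist":0},
    {"jaw":-1,"xyz":[0,0,40],"twist":0},
    {"jaw":-1,"xyz":[8,0,40],"twist":0},
    {"jaw":-1,"xyz":[15,0,40],"twist":0},
    {"jaw":-1,"xyz":[20,0,40],"twist":0},
  ],
)

```text
time: 5.15
ee_pos: [0.6063, -0.2148, 0.0703]
tcp_rot: [178.7, -0.1, 150.6]
wrist_force: [-0.5, -0.6, 0.3]
opening: -0.0001
grasp_force: 0.0
```

Call:
apply_moves(
  motion=[
    {"jaw":-1,"xyz":[4,0,0],"twist":0},
    {"jaw":-1,"xyz":[8,0,0],"twist":0},
    {"jaw":-1,"xyz":[12,0,0],"twist":0},
    {"jaw":-1,"xyz":[16,0,0],"twist":0},
    {"jaw":-1,"xyz":[20,0,0],"twist":0},
  ],
)

```text
time: 5.78
ee_pos: [0.5887, -0.205, 0.0692]
tcp_rot: [178.8, -0.2, 150.6]
wrist_force: [-0.7, 1.1, 0.9]
opening: -0.0001
grasp_force: 0.0
```

```bash
python3 -c "
from h import *
im,d,w=cloud('side'); save('pics/s2.png',cv2.resize(im[60:260,180:440],(780,600)))
o=sensors.get_obs();print(o['time'],o['q'].round(1),o['ee_pos'],o['tcp_rot'])"
```

```text
5.825 [-19.7  15.1   1.8  76.7   1.2   9.7] [ 0.58841318 -0.20484979  0.06925786] [178.76273578  -0.17981694 150.56618414]
```

View pics/s2.png

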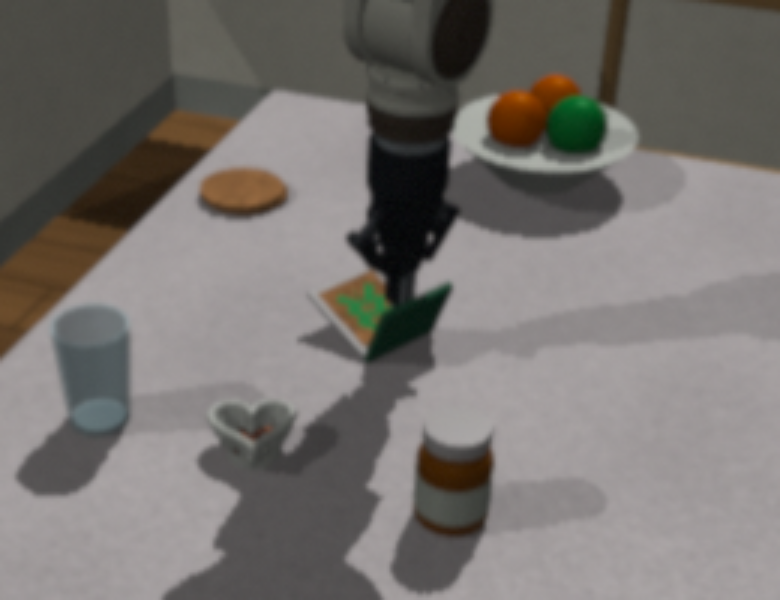

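The foot at about (410,320) is tilting around its heel and the panel is off the table. I'll push on so the finger keeps ahead of the rising panel.

Call:
apply_moves(
  motion=[
    {"jaw":-1,"xyz":[5,0,0],"twist":0},
    {"jaw":-1,"xyz":[12,0,0],"twist":0},
    {"jaw":-1,"xyz":[22,0,0],"twist":0},
    {"jaw":-1,"xyz":[35,0,0],"twist":0},
    {"jaw":-1,"xyz":[40,0,0],"twist":0},
  ],
)

```text
time: 6.45
ee_pos: [0.5535, -0.1851, 0.0697]
tcp_rot: [178.8, -0.1, 150.6]
wrist_force: [-0.2, -0.2, 0.2]
opening: 0.0001
grasp_force: 0.0
```

```bash
python3 -c "
from h import *
im,d,w=cloud('side'); save('pics/s3.png',cv2.resize(im[60:260,180:440],(780,600)))
o=sensors.get_obs();print(o['time'],o['q'].round(1),o['ee_pos'],o['wrist_force'])"
```

```text
6.5 [-19.1   9.7  -4.4  75.7   1.2  10.4] [ 0.55341983 -0.18504422  0.06975166] [0.07358449 0.33209479 0.20121215]
```

View pics/s3.png

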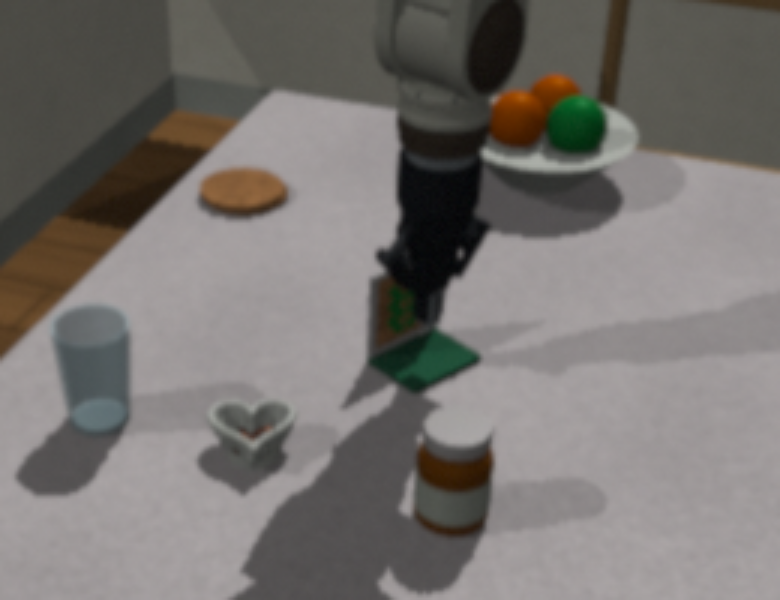

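Green stands upright, with its foot flat at about (425,360) and the finger clear of it. Next I'll lift away and travel over the jar to blue.

Call:
apply_moves(
  motion=[
    {"jaw":-1,"xyz":[4,0,-30],"twist":0},
    {"jaw":-1,"xyz":[4,0,-80],"twist":0},
    {"jaw":-1,"xyz":[4,0,-140],"twist":0},
    {"jaw":-1,"xyz":[4,0,-150],"twist":0},
    {"jaw":-1,"xyz":[4,0,-150],"twist":0},
  ],
)

```text
time: 7.12
ee_pos: [0.5498, -0.1868, 0.2197]
tcp_rot: [178.7, -0.1, 150.6]
wrist_force: [0.4, -0.0, -0.6]
opening: -0.0002
grasp_force: 0.0
```

Call:
apply_moves(
  motion=[
    {"jaw":-1,"xyz":[30,37,0],"twist":-0.15},
    {"jaw":-1,"xyz":[60,74,0],"twist":-0.3},
    {"jaw":-1,"xyz":[90,111,0],"twist":-0.45},
    {"jaw":-1,"xyz":[120,148,0],"twist":-0.6},
    {"jaw":-1,"xyz":[150,185,0],"twist":-0.75},
  ],
)

```text
time: 7.75
ee_pos: [0.5087, 0.0496, 0.2215]
tcp_rot: [179.0, 0.6, -166.2]
wrist_force: [-0.1, 0.2, -0.2]
opening: -0.0001
grasp_force: 0.0
```

Call:
apply_moves(
  motion=[
    {"jaw":-1,"xyz":[-4,55,0],"twist":-0.12},
    {"jaw":-1,"xyz":[-8,110,0],"twist":-0.24},
    {"jaw":-1,"xyz":[-13,165,0],"twist":-0.346},
    {"jaw":-1,"xyz":[-17,210,0],"twist":-0.346},
    {"jaw":-1,"xyz":[-17,210,0],"twist":-0.346},
  ],
)

```text
time: 8.38
ee_pos: [0.4758, 0.2586, 0.2251]
tcp_rot: [179.3, 0.8, -146.4]
wrist_force: [-0.2, -0.0, 0.2]
opening: -0.0001
grasp_force: 0.0
```

Call:
apply_moves(
  motion=[
    {"jaw":-1,"xyz":[0,0,40],"twist":0},
    {"jaw":-1,"xyz":[0,0,80],"twist":0},
    {"jaw":-1,"xyz":[0,0,110],"twist":0},
    {"jaw":-1,"xyz":[0,0,110],"twist":0},
  ],
)

```text
time: 8.88
ee_pos: [0.4764, 0.2568, 0.1142]
tcp_rot: [179.3, 0.7, -146.7]
wrist_force: [0.4, 0.0, 0.1]
opening: 0.0001
grasp_force: 0.0
```

```bash
python3 -c "
from h import *
im,d,w=cloud('side'); save('pics/s4.png',cv2.resize(im[140:400,180:440],(600,600)))
o=sensors.get_obs();print(o['time'],o['q'].round(1),o['ee_pos'],o['tcp_rot'])"
```

```text
8.925 [27.9  2.6 -7.  79.6  0.8 -5.4] [0.47730067 0.25739975 0.11643593] [ 179.29293619    0.85725237 -146.69226872]
```

View pics/s4.png

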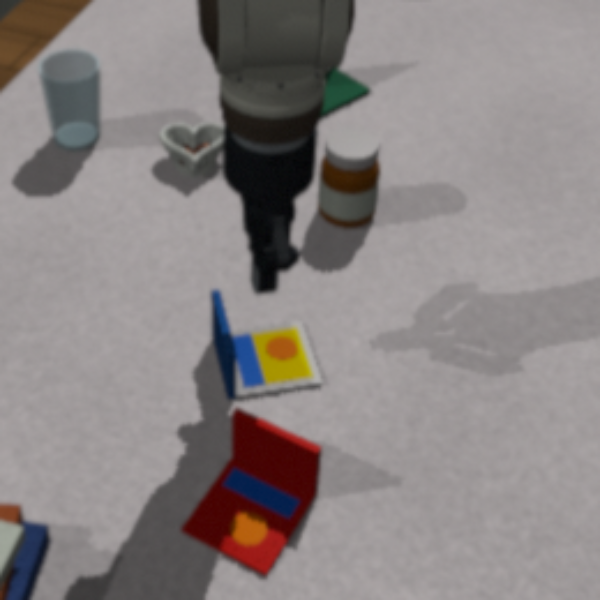

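The fingertips at about (263,285) hover over the blue panel, right of its foot. I'll lower and push along minus tool x.

Call:
apply_moves(
  motion=[
    {"jaw":-1,"xyz":[0,0,25],"twist":0},
    {"jaw":-1,"xyz":[0,0,52],"twist":0},
    {"jaw":-1,"xyz":[-6,0,52],"twist":0},
    {"jaw":-1,"xyz":[-12,0,52],"twist":0},
    {"jaw":-1,"xyz":[-17,0,52],"twist":0},
  ],
)

```text
time: 9.55
ee_pos: [0.4939, 0.2695, 0.0678]
tcp_rot: [179.3, 1.2, -146.6]
wrist_force: [0.3, -0.0, 0.9]
opening: -0.0002
grasp_force: 0.0
```

Call:
apply_moves(
  motion=[
    {"jaw":-1,"xyz":[-4,0,0],"twist":0},
    {"jaw":-1,"xyz":[-8,0,0],"twist":0},
    {"jaw":-1,"xyz":[-12,0,0],"twist":0},
    {"jaw":-1,"xyz":[-16,0,0],"twist":0},
    {"jaw":-1,"xyz":[-20,0,0],"twist":0},
  ],
)

```text
time: 10.18
ee_pos: [0.5096, 0.2801, 0.0663]
tcp_rot: [179.3, 1.0, -146.6]
wrist_force: [0.3, -0.6, 1.1]
opening: -0.0
grasp_force: 0.0
```

Call:
apply_moves(
  motion=[
    {"jaw":-1,"xyz":[-5,0,0],"twist":0},
    {"jaw":-1,"xyz":[-12,0,0],"twist":0},
    {"jaw":-1,"xyz":[-22,0,0],"twist":0},
    {"jaw":-1,"xyz":[-35,0,0],"twist":0},
    {"jaw":-1,"xyz":[-38,0,0],"twist":0},
  ],
)

```text
time: 10.8
ee_pos: [0.5418, 0.3013, 0.0669]
tcp_rot: [179.3, 1.0, -146.6]
wrist_force: [-0.8, 0.0, 0.4]
opening: 0.0
grasp_force: 0.0
```

```bash
python3 -c "
from h import *
im,d,w=cloud('side'); save('pics/s5.png',cv2.resize(im[140:400,180:440],(600,600)))
o=sensors.get_obs();print(o['time'],o['q'].round(1),o['ee_pos'],o['wrist_force'])"
```

```text
10.85 [28.7 13.8  0.  75.2  0.8 -4.6] [0.54164913 0.30119261 0.06683449] [-1.07177541  0.61273174  0.90669761]
```

View pics/s5.png

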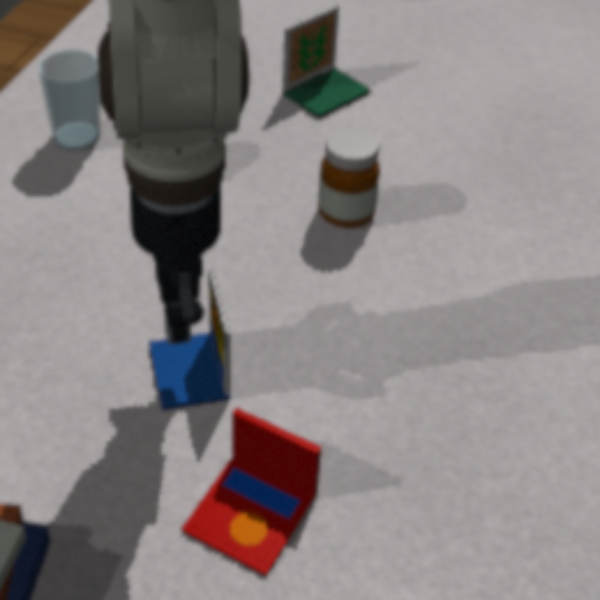

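Both stands are now upright: green at about (325,70), blue at about (195,350), with the finger in front of blue's panel. I'll raise the arm clear and check.

Call:
apply_moves(
  motion=[
    {"jaw":-1,"xyz":[-3,0,-30],"twist":0},
    {"jaw":-1,"xyz":[-3,0,-80],"twist":0},
    {"jaw":-1,"xyz":[-3,0,-140],"twist":0},
    {"jaw":-1,"xyz":[-3,0,-160],"twist":0},
    {"jaw":-1,"xyz":[-3,0,-160],"twist":0},
  ],
)

```text
time: 11.48
ee_pos: [0.5427, 0.2994, 0.2288]
tcp_rot: [179.3, 1.2, -146.7]
wrist_force: [-1.0, -0.4, -0.7]
opening: -0.0001
grasp_force: 0.0
```

```bash
python3 -c "
from h import *
im,d,w=cloud('side'); save('pics/s6.png',im)
o=sensors.get_obs();print(o['time'],o['qd'].round(1),o['ee_pos'],o['wrist_force'])"
```

```text
11.525 [ 0.1  0.9 -2.3 -0.5 -0.1  0. ] [0.54232708 0.29927149 0.22691536] [-0.99839874 -1.05438427 -0.40864282]
```

View pics/s6.png

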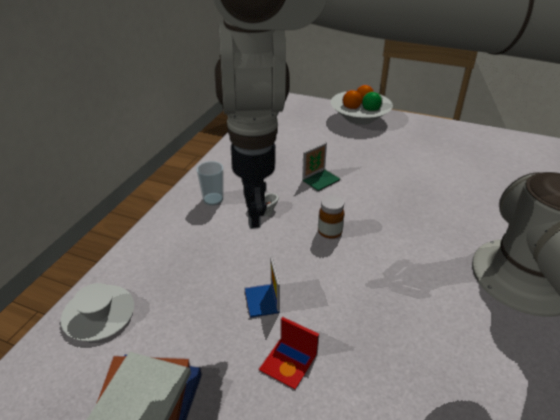

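Both stands are upright, green at (320,168) and blue at (263,290). The glass, the jar and the red look-alike haven't moved, and the arm is clear.

```bash
python3 -c "
from workcell import bot
print(bot.job_done())"
```

```text
the job is handed in; nothing more can be done
None
```

Both stands, green then blue, were tipped back upright on their feet about where they lay, with nothing else touched; the job was handed in at about 11.5 s.

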